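Turn the sachet tray round in its bay

ROBOT

A 7-joint arm with a two-finger parallel gripper is mounted at the origin on a cart in front of the work surface, level with it; the furniture and walls round the work are solid. World frame = base frame: x ahead of the robot, y to its left, z up, the work surface at z = 0. Lengths are in m, angles in rad, forces in N, time in s.
With the tool pointing down it reaches from about 0.425 to 0.875 m from the base axis. Payload 9.9 kg.
Tool frame: the origin (TCP) lies midway between the tips of the shut fingers; the grasp point (between the pads) lies 19 mm behind it; z points along the fingers, x is the direction in which the jaws open and shut, and the axes are right-handed (so a half turn about z gives the same grasp; the last joint's range is limited). The gripper opens to 85 mm and grips with 20 to 120 N. Pads are 22 mm wide; open, the fingers measure 114 mm over their backs; the gripper's body (76 mm by 85 mm) begins 54 mm behind the grasp point. The pads swing forward as they close: fully open they stand 13 mm farther back than shut.
Start: joints at [1.208, 0.576, 0.025, 1.437, -0.015, 1.129, -0.057], TCP at [0.186, -0.649, 0.231] pointing down, gripper open.
Joint ranges: [-2.76, 2.76], [-0.34, 2.15], [-1.52, 1.57], [0.19, 2.46], [-1.09, 4.23], [0.17, 1.99], [-2.82, 2.82]. Speed limits (rad/s): [2.22, 2.22, 3.01, 3.01, 3.14, 3.14, 3.14].

INTERFACE

Orientations are given as [roll, pitch, yaw] about the fixed x, y, z axes, in that order (R = Rz(yaw) Ry(pitch) Rx(roll)).
In Python, from rig import readout, cams, workorder gives the robot as it stands.
- The arm moves only by the shell command python3 -m inch 'ROWS' [FORCE]. ROWS is JSON, a list that holds one entry, the list of rows, each a list of 7 numbers: the shift along the tool's x, y, z in cm, then the turn, a rotation vector about the tool's x, y, z in rad, then the finger opening in cm, from 0 to 8.54. In form: [[[dx, dy, dz, ax, ay, az, jaw], ...]]. A call has 1 to 8 rows; each row is the pose to reach, as a shift and turn from the pose measured when the call began, along the tool's axes at that moment; what a row does not reach only later rows make up. A row lasts 1/8 s, in which the tool goes at most 62.5 mm and 10.7 degrees, less where a joint would pass 70% of its speed; a pose out of reach is approached as far as the arm can. A call with a gripper value outside its range is refused whole. The fingers move at their own pace and stop on an object; FORCE is the grip in N (left out, the last holds). Time passes only in rows, so rows that repeat a pose let the fingers close. It gives the time, the measured TCP pose, the force and the opening at its end, in the units of the state.
- readout.observe(): the state, without advancing time (a new reading comes with each control period).
- cams.get_image(name): name is "scene" or "top" or "wrist"; returns a dict with "color" (384x512x3 uint8, blue, green, red), "K" (3x3 intrinsics, pixels), "position" and "orientation" of the camera in the world. Camera axes: x right, y up, looking along -z (the intrinsics and any distortion apply to the point x, -y, -z); pixel columns grow to the right and rows downward; lengths in m; the calibration is good to about 2 mm. A picture is of the moment at which its call begins. There is no depth.
- workorder.finish_job(): hands the job in, once; it reports no verdict.
The state is a dict: "t": time; "joint_pos": joint angles; "qvel": joint speeds; "effort": joint torques, N m; "tool_pos": TCP position; "eef_rot": TCP orientation; "wrist_force": force on the tool from outside, world axes, zero at the start; "moment": the same for the moment, N m; "finger_gap": finger opening in m.
Only numpy, scipy, OpenCV 4.12 (cv2) and the standard library are available. Lean on these libraries where they do the work, as an engineer would, in place of code of your own. Each camera call takes 0.05 s, during which the arm holds its last target.

TASK

The wooden sachet tray under the low counter riser has been put in back to front, so it sticks out. Draw it right out, turn it round and slide it back into the same bay until it is fully home against the back, with its pull facing out. Keep the tray the right way up, and leave everything else where it stands.

Things in the scene. Friction and masses are not known exactly. Their poses are not given: they have to be found in the camera images.
- riser: Low dark-wood shelf fixed on the counter (place varies), 146 mm deep (x), 200 wide (y), 66 high. Origin: centre of its underside, z up; its open front (-x side) faces roughly to the robot. Two partitions make three bays. Middle bay: 76 mm wide, 54 high, 126 deep, from the front edge (x = -73 mm) to the back board (x = +53 mm); the counter is its floor. A jar and a shaker stand on top.
- bay_mouth (a point): Centre of the middle bay's mouth: in the plane of the riser's front edge, 27 mm above the counter. Axes as the riser's: +x points straight into the bay.
- tray_center (a point): Centre of the loose light-wood tray (about 0.2 kg), 20 mm above its underside. Open box 120 mm long (x), 60 wide (y), 40 high, walls 5; sachets fixed inside. Its front (-x) end has the pull, the +x end is plain. It starts in the middle bay back to front: pull inside, plain end sticking out 35 to 60 mm; the pull against the back board keeps it from going home.
- tray_pull (a point): Grip point of the tray's wooden pull: a bar 16 mm wide and high with an end knob 24 mm wide, 20 mm high, sticking 40 mm out from the middle of the tray's front (-x) end. The point is 85 mm from the tray's centre along the tray's -x (25 mm out from the front end), 24 mm above its underside. Axes as the tray's.
- jam_jar: Jam jar, 65 mm across, 97 mm high, loose on the riser's top; origin at the centre of its underside. Bystander.
- salt: Salt shaker, 44 mm across, 90 mm high, loose on the riser's top; origin at the centre of its underside. Bystander.
- bell: Service bell, 80 mm across, 58 mm high, loose on the counter beside the riser's -y side; origin at the centre of its underside. Bystander.
- till: Cash register, fixed, to the left of the riser: 0.41 m wide (y -0.10 to 0.32 m in the robot frame), 0.41 m deep (x 0.52 to 0.93 m), the base 0.11 m high, the body 0.30 m, its display to about 0.40 m. Keep the arm clear of it.
- cup: Espresso cup with a handle, 60 x 87 x 56 mm, loose on the counter in front of the till; origin at its underside. Bystander.
- tray: The same sachet tray; origin at the centre of the underside of its box, axes as at its centre.

How it is judged:
By the outcome, as a careful person would: the job done as asked, in the order asked, and still so for the second after the job is handed in, with the robot touching nothing.
It also fails if it takes over 72 s, if anything falls off the work surface, if the arm or the gripper's body presses on something with over 40 N, if the wrist force passes 120 N, or if a joint passes its speed limit or range.

## Working session

There is one attempt and no reset: what is moved stays moved. The work goes in short steps, Python scripts to look and compute and a shell command to move; the robot and the scene stay as the last step left them, time stands still between calls to the robot, and variables do not carry over. Pictures are saved under pics/ and viewed, and the job is handed in when it is done.

```bash
ls; mkdir -p pics; python3 - <<'E'
from rig import readout,cams
import cv2
print(readout.observe())
for n in ["scene","top","wrist"]:
    d=cams.get_image(n); cv2.imwrite(f"pics/{n}0.png",d["color"]); print(n,d["K"],d["position"],d["orientation"],[k for k in d])
E
```

```text
pics
{'t': 0.0, 'joint_pos': array([ 1.20817986,  0.57652767,  0.02482793,  1.43792707, -0.01500043,
        1.12900672, -0.05651817]), 'qvel': array([-2.77445045e-03, -4.82666914e-04,  7.38726756e-04, -1.62511411e-03,
        9.28059679e-04,  7.26707245e-04, -4.58353307e-05]), 'effort': array([-2.07454696e-04, -7.65761805e+01,  2.25073546e+00, -2.85967666e+01,
        1.54264335e-02,  1.24983222e-02, -3.18243394e-05]), 'tool_pos': array([ 0.18565764, -0.64848054,  0.23043856]), 'eef_rot': array([ 3.14151364e+00,  1.68266115e-03, -1.29195089e+00]), 'wrist_force': array([ 0.75929245, -0.35325676, -0.27577409]), 'moment': array([ 0.06115072,  0.00043712, -0.02169357]), 'finger_gap': 0.08529449974040582}
scene [[407.35430937   0.         262.38859689]
 [  0.         407.35430937 200.60091267]
 [  0.           0.           1.        ]] [0.10646005 0.35757319 0.76375177] [ 0.78099786 -0.01147904 -2.44363976] ['color', 'K', 'position', 'orientation']
top [[363.88242311   0.         256.8983645 ]
 [  0.         363.88242311 186.19439119]
 [  0.           0.           1.        ]] [ 0.41860793 -0.15359065  0.99464468] [ 0.17841655 -0.02914382 -1.57815979] ['color', 'K', 'position', 'orientation']
wrist [[326.87104718   0.         259.30950348]
 [  0.         326.87104718 190.50770464]
 [  0.           0.           1.        ]] [ 0.26561215 -0.62638799  0.37280487] [-0.32837221  0.00143448 -1.29202686] ['color', 'K', 'position', 'orientation']
```

View pics/scene0.png

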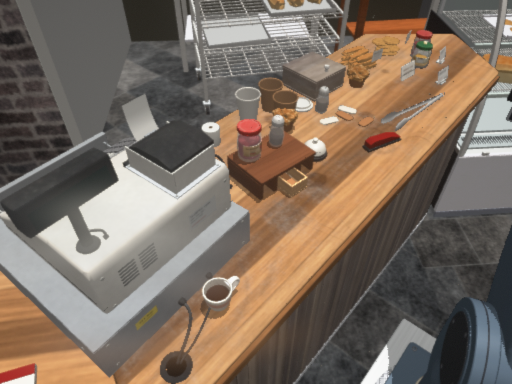

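View pics/top0.png

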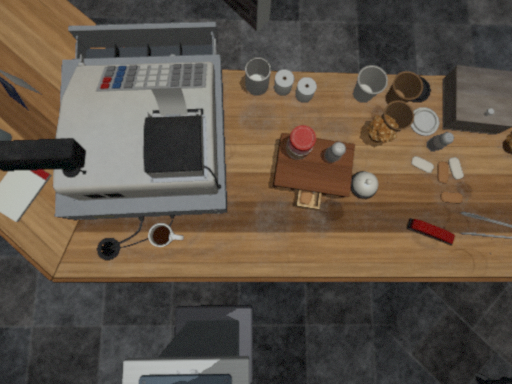

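View pics/wrist0.png

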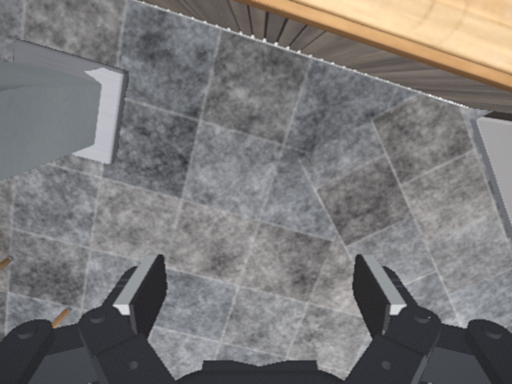

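The scene view shows the riser at about (270,160) with the tray sticking out at (292,182). In the top view the riser spans columns 275–355 and the tray end is near (308,200). I'll enlarge both.

```bash
cat > h.py <<'E'
import numpy as np, cv2
from scipy.spatial.transform import Rotation as R
from rig import readout,cams
def rot(o): return R.from_euler('xyz',o).as_matrix()
def ray(d,u,v,z):
    K=d["K"]; p=np.array([(u-K[0,2])/K[0,0],-(v-K[1,2])/K[1,1],-1.])
    w=rot(d["orientation"])@p; c=np.array(d["position"]); return c+w*(z-c[2])/w[2]
def proj(d,P):
    q=(np.atleast_2d(P)-np.array(d["position"]))@rot(d["orientation"]); K=d["K"]
    return np.c_[K[0,0]*q[:,0]/-q[:,2]+K[0,2],-K[1,1]*q[:,1]/-q[:,2]+K[1,2]]
def crop(d,x0,y0,x1,y1,s,fn):
    c=cv2.resize(d["color"][y0:y1,x0:x1],None,fx=s,fy=s,interpolation=cv2.INTER_CUBIC)
    for x in range((x0+9)//10*10,x1,10):
        cv2.line(c,((x-x0)*s,0),((x-x0)*s,8),(0,255,0),1); cv2.putText(c,str(x),((x-x0)*s,20),0,.35,(0,255,0),1)
    for y in range((y0+9)//10*10,y1,10):
        cv2.line(c,(0,(y-y0)*s),(8,(y-y0)*s),(0,255,0),1); cv2.putText(c,str(y),(10,(y-y0)*s+4),0,.35,(0,255,0),1)
    cv2.imwrite(fn,c)
E
python3 - <<'E'
from h import *
d=cams.get_image("top"); crop(d,265,115,385,215,6,"pics/topc.png")
d=cams.get_image("scene"); crop(d,220,105,340,205,6,"pics/scenec.png")
E
```

```text
(no output)
```

View pics/topc.png

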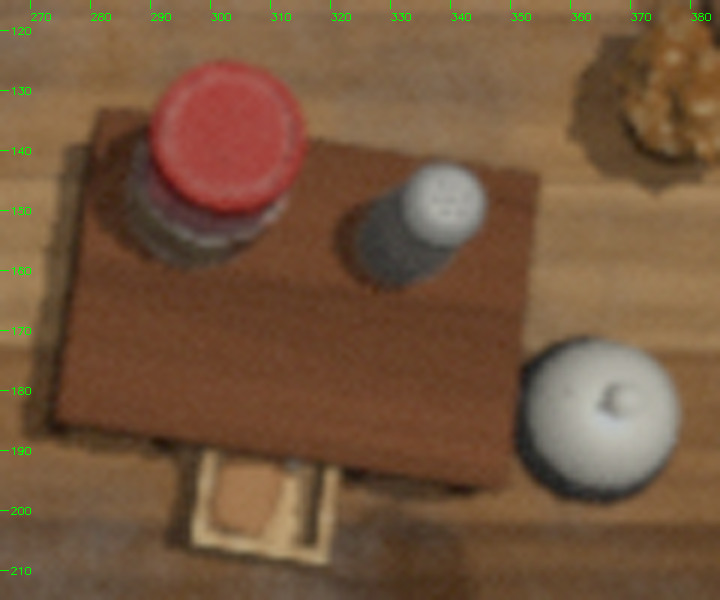

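View pics/scenec.png

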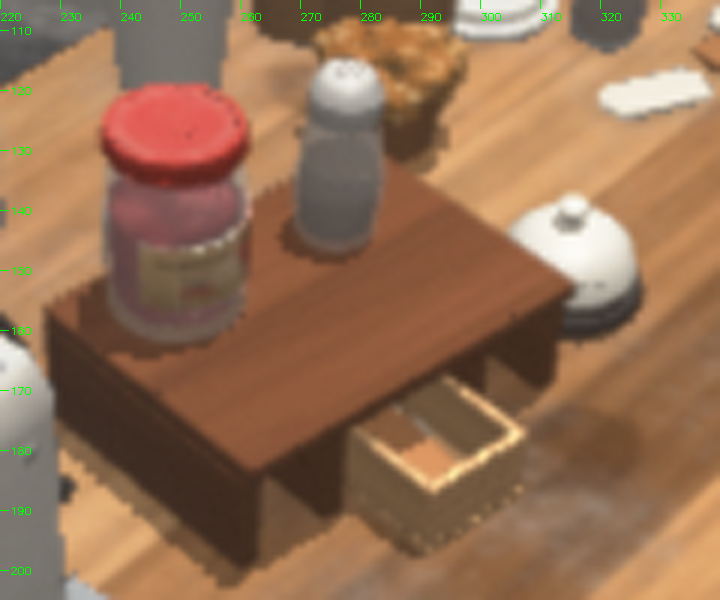

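```bash
cat > fit.py <<'E'
from h import *
from scipy.optimize import least_squares
dt=cams.get_image("top"); ds=cams.get_image("scene")
loc=np.array([[-.073,.1,.066],[-.073,-.1,.066],[.073,-.1,.066],[.073,.1,.066]])
T=np.array([[274,185.3],[349.7,196.3],[355,143.8],[281.3,133]])
S=np.array([[261.5,183.5],[315,153],[np.nan]*2,[227.5,156.5]])
def pose(p,l):
    c,s=np.cos(p[2]),np.sin(p[2]); l=np.asarray(l)
    return np.c_[p[0]+c*l[:,0]-s*l[:,1],p[1]+s*l[:,0]+c*l[:,1],l[:,2]]
def solve(l,T,S,x0):
    def f(p,w=(1,1)):
        P=pose(p,l); r=np.r_[(proj(dt,P)-T).ravel()*w[0],(proj(ds,P)-S).ravel()*w[1]]; return np.nan_to_num(r)
    for w in [(1,1),(1,0),(0,1)]:
        s=least_squares(f,x0,args=(w,)); print(w,s.x.round(4),np.abs(s.fun).max().round(2),s.fun.round(1))
for q in T: print(ray(dt,*q,.066).round(4))
solve(loc,T,S,[.65,-.3,0])
# tray outer end: tray x reversed; use a frame parallel to riser, origin at centre of outer end
l2=np.array([[0,.03,.04],[0,-.03,.04]])
solve(l2,np.array([[297,205.8],[319.8,208.7]]),np.array([[291.8,186.5],[307,177]]),[.5,-.3,0])
E
python3 fit.py
```

```text
[ 0.5882 -0.2264  0.066 ]
[ 0.5587 -0.4232  0.066 ]
[ 0.7005 -0.445   0.066 ]
[ 0.7301 -0.2481  0.066 ]
(1, 1) [ 0.6435 -0.3343 -0.152 ] 2.22 [-0.7  0.7 -0.3  1.  -0.3  0.  -0.6 -0.2  0.2 -0.6  1.4 -2.2  0.   0.
 -1.3 -1.4]
(1, 0) [ 0.6445 -0.3357 -0.1503] 0.54 [-0.2  0.4  0.2  0.5  0.2 -0.4 -0.2 -0.5  0.  -0.   0.  -0.   0.   0.
 -0.  -0. ]
(0, 1) [ 0.6402 -0.3304 -0.1585] 1.6 [-0.   0.  -0.   0.  -0.   0.  -0.   0.  -0.1  0.8  1.6 -0.9  0.   0.
 -1.5 -0.4]
(1, 1) [ 0.5333 -0.3174 -0.1298] 1.14 [-0.4  0.2 -0.7  0.1 -0.  -0.3  0.6 -1.1]
(1, 0) [ 0.5336 -0.3188 -0.1314] 0.18 [ 0.2  0.  -0.2 -0.   0.  -0.   0.  -0. ]
(0, 1) [ 0.5322 -0.3146 -0.1281] 0.44 [-0.   0.  -0.   0.  -0.3  0.4  0.3 -0.4]
```

```bash
python3 - <<'E'
from h import *
d=cams.get_image("top")
for n,u,v,z in [("edge",60,280,0),("edge",308,280,0),("cup",160,236,.05),("jarlid",303,137,.163),("salttop",339,149,.156),("belltop",368,181,.058),("cord",120,250,0),("brush",410,220,.0)]: print(n,ray(d,u,v,z).round(3))
E
```

```text
edge [0.35  0.333 0.   ]
edge [ 0.343 -0.318  0.   ]
cup [0.46  0.066 0.05 ]
jarlid [ 0.688 -0.29   0.163]
salttop [ 0.66  -0.377  0.156]
belltop [ 0.601 -0.477  0.058]
cord [0.426 0.182 0.   ]
brush [ 0.502 -0.607  0.   ]
```

```bash
cat > plan.py <<'E'
import sys
from h import *
x,y,z,yaw=map(float,sys.argv[1:5])
s=readout.observe(); Rm=rot(s["eef_rot"]); p=s["tool_pos"]
Rt=rot([np.pi,0,yaw])
print("t",round(s["t"],2),"pos",p.round(4),"rpy",s["eef_rot"].round(4),"gap",round(s["finger_gap"],4),"F",s["wrist_force"].round(1))
print("d cm",(Rm.T@(np.array([x,y,z])-p)*100).round(2),"rv",R.from_matrix(Rm.T@Rt).as_rotvec().round(4), "j",s["joint_pos"].round(2))
E
python3 plan.py 0.551 -0.3205 0.2 1.42
```

```text
t 0.4 pos [ 0.1857 -0.6489  0.2312] rpy [ 3.1416e+00  3.0000e-04 -1.2920e+00] gap 0.0855 F [ 0.4  0.1 -0.4]
d cm [-21.52 -44.15   3.12] rv [-4.000e-04  1.000e-04 -2.712e+00] j [ 1.21  0.58  0.02  1.44 -0.01  1.13 -0.06]
```

```bash
python3 -m inch '[[[-3,-6,0.5,0,0,-0.18,8.5],[-6,-12,1,0,0,-0.36,8.5],[-9,-18,1.5,0,0,-0.54,8.5],[-12,-24,2,0,0,-0.72,8.5],[-15,-30,2.5,0,0,-0.9,8.5],[-18,-36,3,0,0,-1.08,8.5],[-20,-41,3.1,0,0,-1.26,8.5],[-21.5,-44.1,3.1,0,0,-1.44,8.5]]]' 60; python3 plan.py 0.551 -0.3205 0.2 1.42
```

```text
t: 1.4
tool_pos: [0.5523, -0.319, 0.2003]
eef_rot: [-3.141, -0.001, 0.155]
wrist_force: [-0.2, -0.9, 0.5]
finger_gap: 0.085
t 1.4 pos [ 0.5523 -0.319   0.2003] rpy [-3.1414e+00 -5.0000e-04  1.5470e-01] gap 0.085 F [-0.2 -0.9  0.5]
d cm [-0.15  0.13  0.03] rv [ 1.0000e-04 -6.0000e-04 -1.2653e+00] j [ 0.69  0.56 -0.39  1.58  0.24  1.05  0.39]
```

```bash
python3 -m inch '[[[-0.1,0.1,0,0,0,-0.18,8.5],[-0.1,0.1,0,0,0,-0.36,8.5],[-0.1,0.1,0,0,0,-0.54,8.5],[-0.1,0.1,0,0,0,-0.72,8.5],[-0.1,0.1,0,0,0,-0.9,8.5],[-0.15,0.13,0,0,0,-1.08,8.5],[-0.15,0.13,0,0,0,-1.265,8.5],[-0.15,0.13,0,0,0,-1.265,8.5]]]'; python3 plan.py 0.551 -0.3205 0.1 1.42; python3 - <<'E'
from h import *
d=cams.get_image("wrist"); cv2.imwrite("pics/w1.png",d["color"]); print(d["position"])
d=cams.get_image("top"); crop(d,240,110,370,210,6,"pics/t1.png")
E
```

```text
t: 2.4
tool_pos: [0.5508, -0.3207, 0.2001]
eef_rot: [3.141, -0.001, 1.418]
wrist_force: [1.3, -0.7, -0.3]
finger_gap: 0.085
t 2.4 pos [ 0.5508 -0.3207  0.2001] rpy [ 3.1413e+00 -8.0000e-04  1.4181e+00] gap 0.085 F [ 1.3 -0.7 -0.3]
d cm [2.000e-02 1.000e-02 1.001e+01] rv [ 0.0003 -0.0008 -0.0019] j [ 0.88  0.62 -0.72  1.57  0.44  1.12  1.47]
[ 0.4698843  -0.30864351  0.34236152]
```

View pics/w1.png

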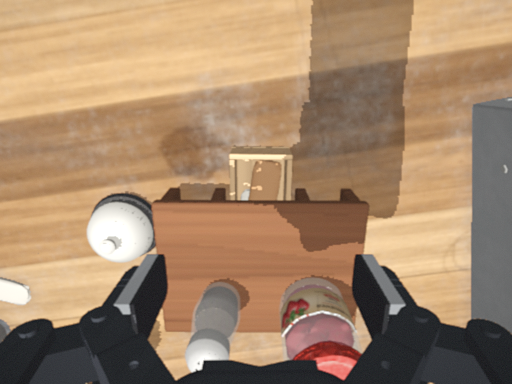

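View pics/t1.png

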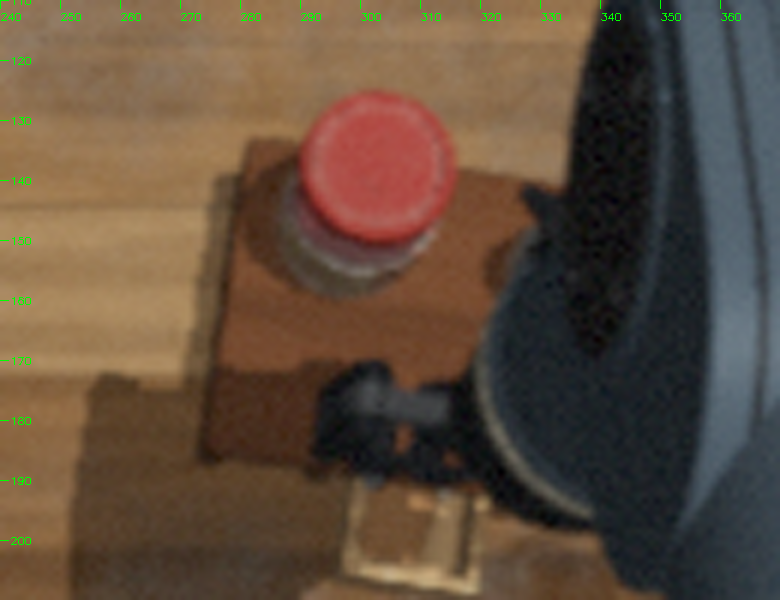

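```bash
python3 - <<'E'
from h import *
d=cams.get_image("wrist"); crop(d,140,135,380,235,3,"pics/w1c.png")
d=cams.get_image("scene"); cv2.imwrite("pics/s1.png",d["color"])
E
```

```text
(no output)
```

View pics/w1c.png

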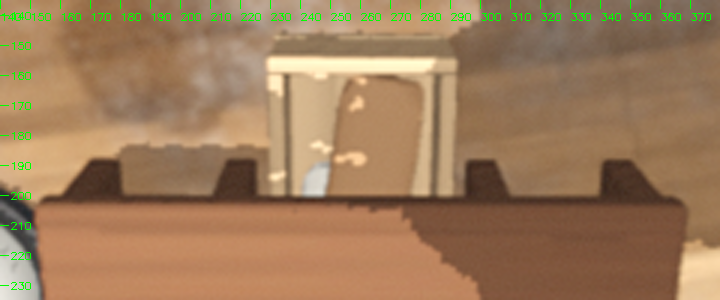

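View pics/s1.png

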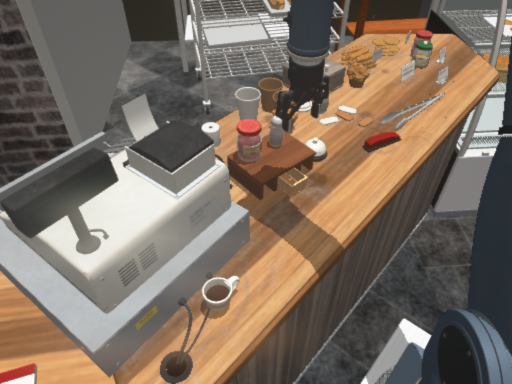

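The wrist view shows the tray's plain outer end with top corners at (229,154.5) and (292.5,154.5). The riser's front top edge runs from (154,202) to (368,202). The scene view shows the arm well clear of everything.

```bash
python3 - <<'E'
from h import *
d=cams.get_image("wrist")
a,b=ray(d,229,154.5,.04),ray(d,292.5,154.5,.04); c,e=ray(d,154,202,.066),ray(d,368,202,.066)
print(a,b,(a+b)/2,np.linalg.norm(a-b)); print(c,e,(c+e)/2,np.linalg.norm(c-e), np.arctan2(*(e-c)[:2]))
E
```

```text
[ 0.53082517 -0.34674735  0.04      ] [ 0.54000267 -0.28765684  0.04      ] [ 0.53541392 -0.31720209  0.04      ] 0.05979894826559428
[ 0.55815208 -0.41838923  0.066     ] [ 0.58779638 -0.22735852  0.066     ] [ 0.57297423 -0.32287387  0.066     ] 0.1933171436000788 0.15395285052037666
```

```bash
python3 -m inch '[[[0,0.1,4,0,0,0,8.5],[0,0.1,8,0,0,0,8.5],[0,0.1,12,0,0,0,8.5],[0,0.1,15,0,0,0,8.5],[0,0.1,17.5,0,0,0,8.5],[0,0.1,18.8,0,0,0,8.5],[0,0.1,19.5,0,0,0,8.5],[0,0.1,19.5,0,0,0,8.5]]]'; python3 plan.py 0.552 -0.3205 0.004 1.42;python3 - <<'E'
from h import *
d=cams.get_image("wrist"); cv2.imwrite("pics/w2.png",d["color"])
d=cams.get_image("scene"); crop(d,220,80,370,205,5,"pics/s2.png")
E
```

```text
t: 3.65
tool_pos: [0.5523, -0.3206, 0.0056]
eef_rot: [3.141, 0.0, 1.417]
wrist_force: [-0.2, 0.2, -0.2]
finger_gap: 0.0855
t 3.65 pos [ 0.5523 -0.3206  0.0056] rpy [3.1409 0.     1.4171] gap 0.0855 F [-0.2  0.2 -0.2]
d cm [ 0.01 -0.03  0.16] rv [ 0.0007  0.     -0.0029] j [ 0.8   0.83 -0.59  1.74  0.64  0.77  1.31]
```

View pics/w2.png

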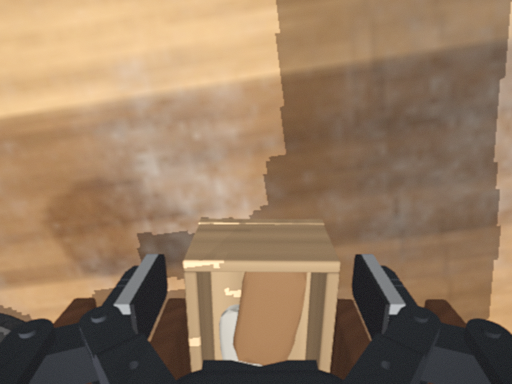

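View pics/s2.png

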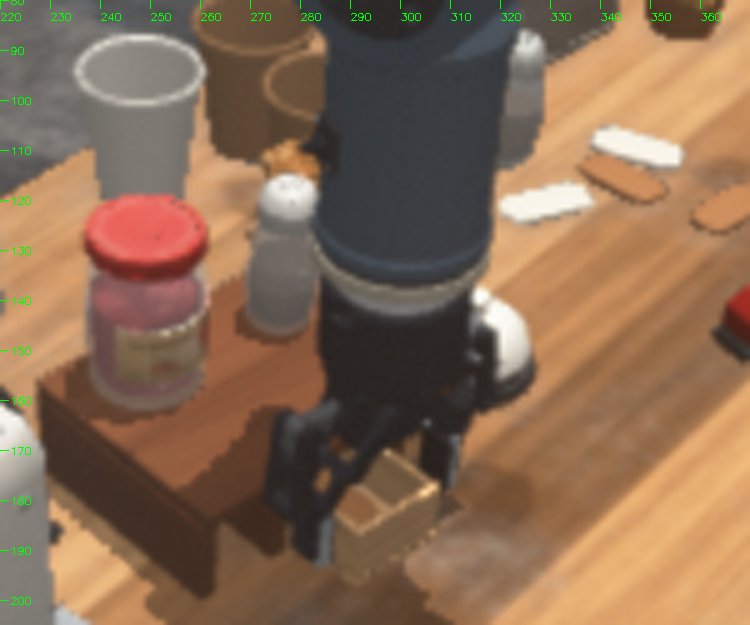

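The fingers straddle the tray evenly: pads at columns 165 and 353, tray walls at 187 and 335. I'll close the gripper.

```bash
python3 -m inch '[[[0,0,0.1,0,0,0,5],[0,0,0.1,0,0,0,5],[0,0,0.1,0,0,0,5],[0,0,0.1,0,0,0,5],[0,0,0.1,0,0,0,5],[0,0,0.1,0,0,0,5]]]' 60; python3 plan.py 0.414 -0.2995 0.005 1.42
```

```text
t: 4.5
tool_pos: [0.553, -0.3209, 0.0061]
eef_rot: [3.139, 0.001, 1.417]
wrist_force: [-1.2, 0.5, 6.7]
finger_gap: 0.0593
t 4.5 pos [ 0.553  -0.3209  0.0061] rpy [3.1389e+00 7.0000e-04 1.4170e+00] gap 0.0593 F [-1.2  0.5  6.7]
d cm [ -0.02 -14.07   0.07] rv [ 0.0027  0.0007 -0.003 ] j [ 0.8   0.83 -0.59  1.74  0.64  0.77  1.31]
```

```bash
python3 -m inch '[[[0,-1.0,-0.1,0,0,0,5],[0,-3,-0.1,0,0,0,5],[0,-5.5,-0.1,0,0,0,5],[0,-8,-0.1,0,0,0,5],[0,-10.5,-0.1,0,0,0,5],[0,-12.5,-0.1,0,0,0,5],[0,-14,-0.1,0,0,0,5],[0,-14,-0.1,0,0,0,5]]]'; python3 plan.py 0.414 -0.2995 0.005 1.42;python3 - <<'E'
from h import *
d=cams.get_image("wrist"); cv2.imwrite("pics/w3.png",d["color"])
d=cams.get_image("top"); crop(d,240,130,380,260,5,"pics/t3.png")
E
```

```text
t: 5.5
tool_pos: [0.4133, -0.2995, 0.0068]
eef_rot: [3.14, 0.001, 1.416]
wrist_force: [-0.6, -0.2, -2.0]
finger_gap: 0.0592
t 5.5 pos [ 0.4133 -0.2995  0.0068] rpy [3.1402e+00 1.0000e-03 1.4164e+00] gap 0.0592 F [-0.6 -0.2 -2. ]
d cm [0.01 0.07 0.18] rv [ 0.0014  0.001  -0.0036] j [ 0.9   0.71 -0.55  2.08  0.72  0.54  1.24]
```

View pics/w3.png

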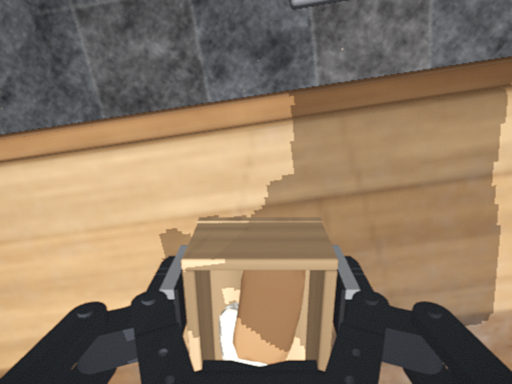

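View pics/t3.png

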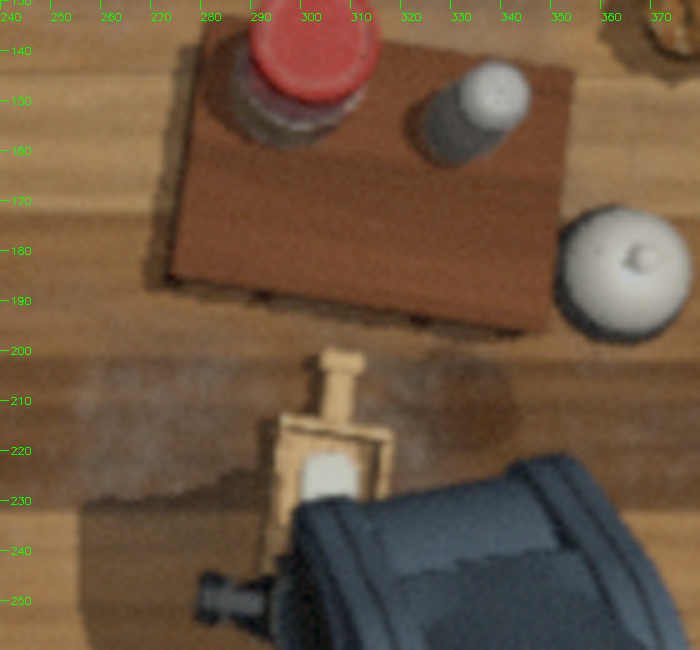

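Tray is fully out: the pull knob is at (308,202), clear of the riser front. I'll lift slightly and turn it clockwise, with the pull swinging through the free -y side.

```bash
python3 -m inch '[[[0,0,-0.5,0,0,0,5],[0,0,-0.8,0,0,0.1,5],[0,0,-0.8,0,0,0.27,5],[0,0,-0.8,0,0,0.44,5],[0,0,-0.8,0,0,0.61,5],[0,0,-0.8,0,0,0.78,5],[0,0,-0.8,0,0,0.95,5],[0,0,-0.8,0,0,1.12,5]]]' 80; python3 plan.py 0.414 -0.2995 0.013 -0.3;python3 - <<'E'
from h import *
d=cams.get_image("top"); crop(d,240,130,380,260,5,"pics/t4.png")
E
```

```text
t: 6.6
tool_pos: [0.4166, -0.2994, 0.0152]
eef_rot: [3.139, -0.004, 0.292]
wrist_force: [0.3, 0.5, -3.4]
finger_gap: 0.0587
t 6.6 pos [ 0.4166 -0.2994  0.0152] rpy [ 3.1391 -0.0043  0.2922] gap 0.0587 F [ 0.3  0.5 -3.4]
d cm [-0.25 -0.06  0.22] rv [ 0.0011 -0.0049  0.5922] j [ 0.71  0.65 -0.26  2.08  0.37  0.45  0.45]
```

View pics/t4.png

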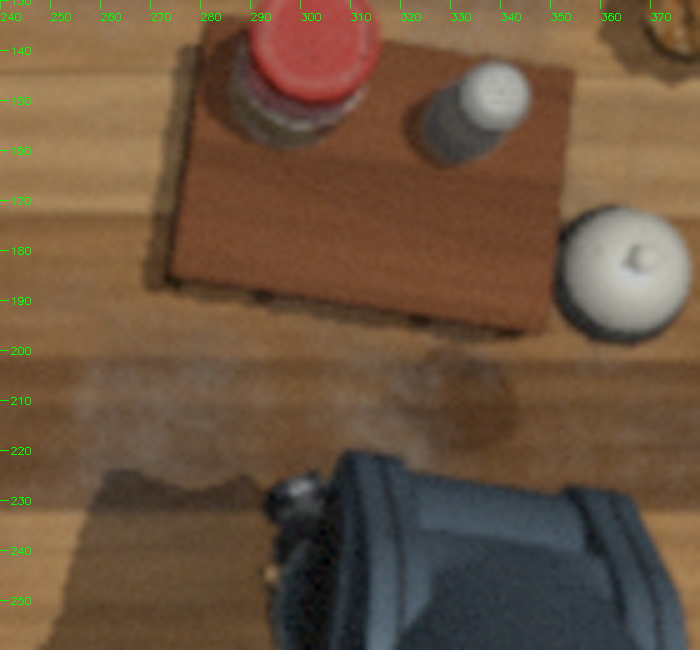

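```bash
python3 -m inch '[[[0,0,0,0,0,0.18,5],[0,0,0,0,0,0.36,5],[0,0,0,0,0,0.54,5],[0,0,0,0,0,0.72,5],[0,0,0,0,0,0.9,5],[0,0,0,0,0,1.08,5],[0,0,0,0,0,1.26,5],[0,0,0,0,0,1.44,5]]]' 80; python3 plan.py 0.51 -0.3145 0.015 -1.722
```

```text
t: 7.65
tool_pos: [0.4177, -0.2988, 0.0153]
eef_rot: [-3.136, -0.003, -1.158]
wrist_force: [-0.2, -0.5, -3.5]
finger_gap: 0.0586
t 7.65 pos [ 0.4177 -0.2988  0.0153] rpy [-3.1363e+00 -2.8000e-03 -1.1575e+00] gap 0.0586 F [-0.2 -0.5 -3.5]
d cm [ 5.14 -7.82  0.09] rv [-0.006  -0.0013  0.5645] j [ 0.46  0.65  0.1   2.09 -0.17  0.4  -0.46]
```

```bash
python3 -m inch '[[[0.3,-0.4,0,0,0,0.17,5],[1,-1.5,0,0,0,0.34,5],[2,-3,0,0,0,0.5,5],[3,-4.6,0,0,0,0.5645,5],[4,-6.1,0,-0.003,0,0.5645,5],[4.8,-7.3,0,-0.006,0,0.5645,5],[5.1,-7.8,0,-0.006,-0.001,0.5645,5],[5.1,-7.8,0,-0.006,-0.001,0.5645,5]]]' 80; python3 plan.py 0.51 -0.3145 0.007 -1.722; python3 - <<'E'
from h import *
d=cams.get_image("top"); crop(d,240,130,380,280,4,"pics/t5.png")
d=cams.get_image("scene"); crop(d,220,80,370,235,4,"pics/s5.png")
d=cams.get_image("wrist"); cv2.imwrite("pics/w5.png",d["color"])
E
```

```text
t: 8.65
tool_pos: [0.5099, -0.3138, 0.0157]
eef_rot: [-3.142, 0.0, -1.72]
wrist_force: [-0.2, -0.3, -2.7]
finger_gap: 0.0594
t 8.65 pos [ 0.5099 -0.3138  0.0157] rpy [-3.1416e+00  3.0000e-04 -1.7202e+00] gap 0.0594 F [-0.2 -0.3 -2.7]
d cm [ 0.06 -0.02  0.87] rv [-0.      0.0003  0.0018] j [ 0.29  0.75  0.3   1.86 -0.37  0.58 -0.9 ]
```

View pics/t5.png

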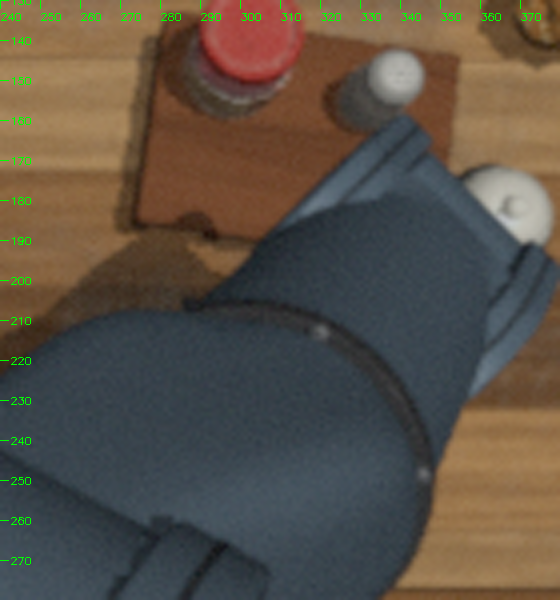

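View pics/s5.png

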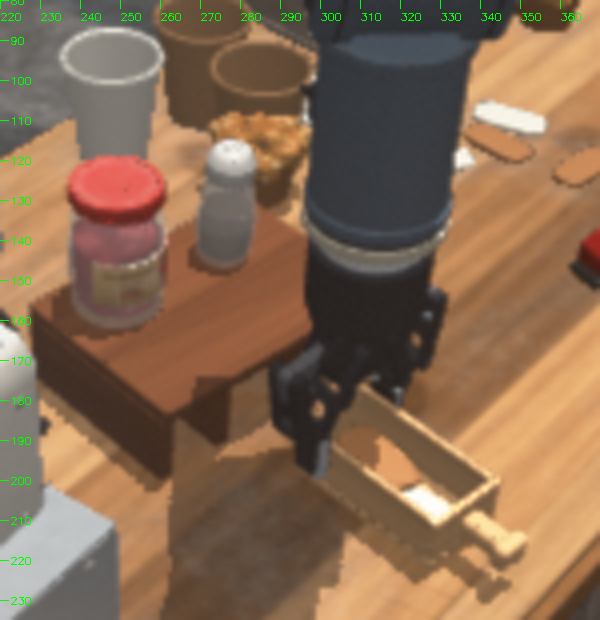

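View pics/w5.png

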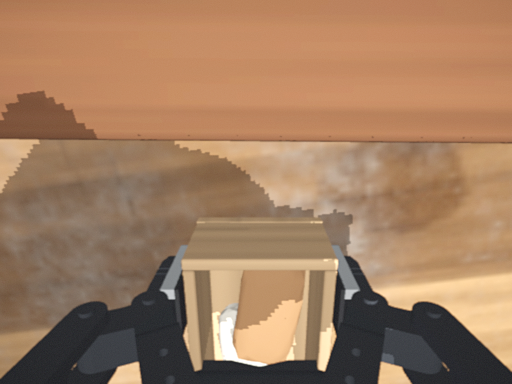

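The tray is turned: the pull faces the robot (scene crop near (343,215)) and the plain end squares up to the riser front, which is level in the wrist view. Now I'll lower it and release.

```bash
python3 -m inch '[[[0.06,0,0.4,0,0,0,5],[0.06,0,0.8,0,0,0,5],[0.06,0,0.87,0,0,0,5],[0.06,0,0.87,0,0,0,8.5],[0.06,0,0.87,0,0,0,8.5],[0.06,0,0.87,0,0,0,8.5],[0.06,0,0.5,0,0,0,8.5],[0.06,0,-2,0,0,0,8.5]]]' 60; python3 -m inch '[[[0,0,-4,0,0,0,8.5],[0,0,-8,0,0,-0.1,8.5],[0,2,-12,0,0,-0.25,8.5],[0,5,-15,0,0,-0.4,8.5],[0,8,-16,0,0,-0.58,8.5],[0,10,-16,0,0,-0.76,8.5],[0,12,-16,0,0,-0.94,8.5],[0,12,-16,0,0,-1.1,8.5]]]'; python3 plan.py 0.385 -0.293 0.18 1.42; python3 - <<'E'
from h import *
d=cams.get_image("scene"); crop(d,220,80,370,235,5,"pics/s6.png")
E
```

```text
t: 9.8
tool_pos: [0.508, -0.3141, 0.0352]
eef_rot: [3.139, 0.001, -1.722]
wrist_force: [-0.1, -1.3, 1.4]
finger_gap: 0.085
t: 10.8
tool_pos: [0.3881, -0.2964, 0.1962]
eef_rot: [3.141, 0.003, -0.618]
wrist_force: [0.3, 0.1, -0.2]
finger_gap: 0.0851
t 10.8 pos [ 0.3881 -0.2964  0.1962] rpy [ 3.1409  0.0032 -0.6179] gap 0.0851 F [ 0.3  0.1 -0.2]
d cm [-0.44 -0.09  1.62] rv [-0.0028  0.0027 -2.0379] j [ 0.47  0.34  0.12  1.97 -0.05  0.84 -0.  ]
```

View pics/s6.png

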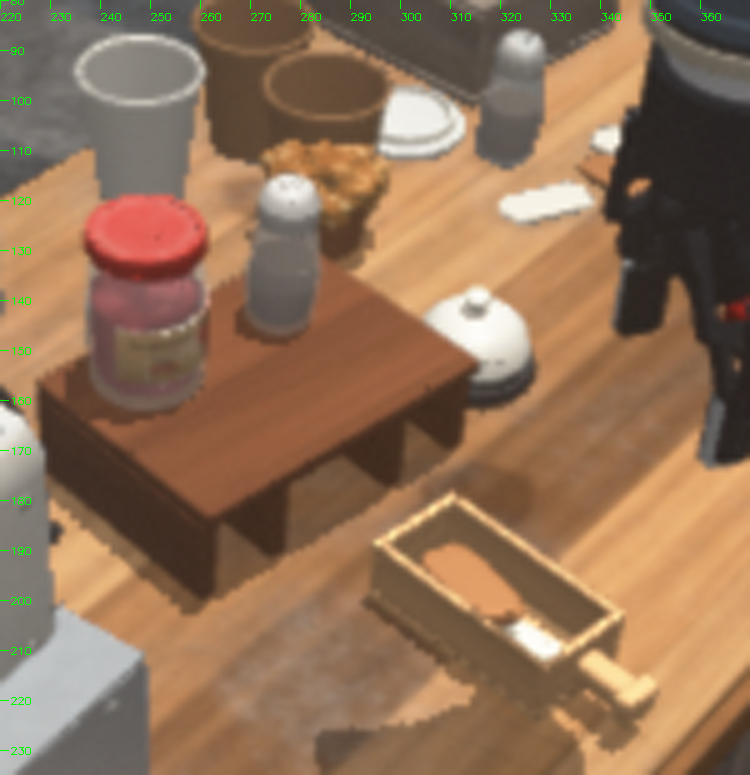

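The tray sits on the counter, aligned with the bay, with its pull at about (342,217). Next I turn the empty tool so the camera faces the robot.

```bash
python3 -m inch '[[[0,0,0,0,0,-0.18,8.5],[0,0,0,0,0,-0.36,8.5],[0,0,0,0,0,-0.54,8.5],[0,0,0,0,0,-0.72,8.5],[0,0,0,0,0,-0.9,8.5],[0,0,0,0,0,-1.08,8.5],[0,0,0,0,0,-1.26,8.5],[0,0,0,0,0,-1.44,8.5]]]'; python3 -m inch '[[[0,0,0,0,0,-0.18,6],[0,0,0,0,0,-0.36,5],[0,0,0,0,0,-0.54,5],[0,0,0,0,0,-0.6,5],[0,0,0,0,0,-0.6,5]]]'; python3 plan.py 0.385 -0.293 0.1 1.42; python3 - <<'E'
from h import *
d=cams.get_image("wrist"); cv2.imwrite("pics/w7.png",d["color"])
d=cams.get_image("top"); crop(d,240,130,380,280,4,"pics/t7.png")
E
```

```text
t: 11.85
tool_pos: [0.389, -0.2966, 0.1964]
eef_rot: [-3.139, 0.001, 0.833]
wrist_force: [0.3, -0.3, -0.5]
finger_gap: 0.0852
t: 12.48
tool_pos: [0.389, -0.2967, 0.1965]
eef_rot: [-3.139, -0.0, 1.43]
wrist_force: [0.7, 1.5, -0.6]
finger_gap: 0.0499
t 12.47 pos [ 0.389  -0.2967  0.1965] rpy [-3.1391e+00 -3.0000e-04  1.4301e+00] gap 0.0499 F [ 0.7  1.5 -0.6]
d cm [ 0.31 -0.42  9.65] rv [-0.0025 -0.0003  0.0101] j [ 0.85  0.36 -0.39  1.95  0.18  0.87  1.79]
```

View pics/w7.png

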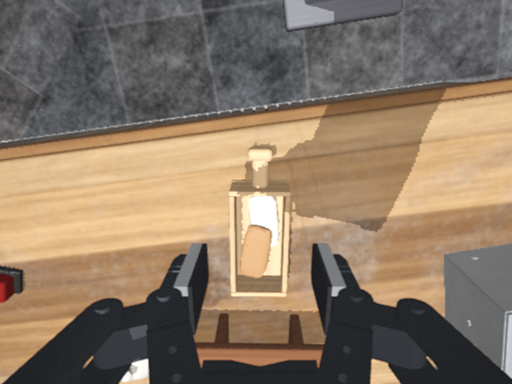

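View pics/t7.png

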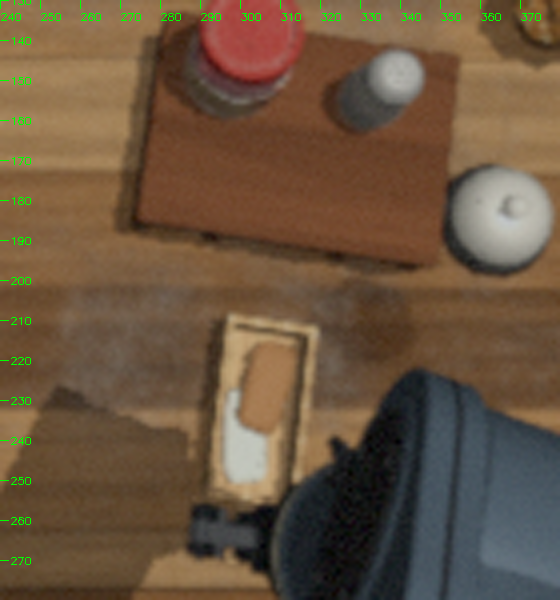

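```bash
python3 - <<'E'
from h import *
d=cams.get_image("wrist"); crop(d,215,135,345,375,3,"pics/w7c.png")
E
```

```text
(no output)
```

View pics/w7c.png

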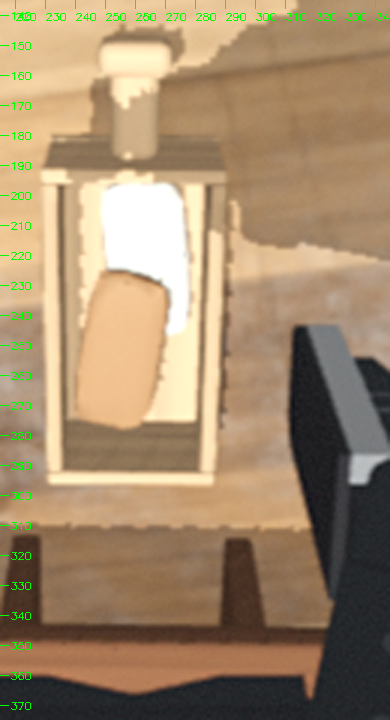

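```bash
python3 - <<'E'
from h import *
d=cams.get_image("wrist")
a,b,c,e=[ray(d,u,v,.04) for u,v in [(229,192),(290.5,192),(231,296.3),(286.5,296.3)]]
f=(a+b)/2;g=(c+e)/2
print(a,b,c,e); print("pull end",f,"plain",g,np.linalg.norm(f-g),"yaw",np.arctan2(*(g-f)[1::-1]))
u=(g-f)/np.linalg.norm(g-f); print("grip",f-u*.025, f-u*.02)
print("knob",ray(d,260,150,.034),ray(d,260,160,.034))
m=np.array([.573,-.324]);ax=np.array([np.cos(.152),-np.sin(.152)]);n=np.array([-ax[1],ax[0]])
for q in (f,g): print("lat",(q[:2]-m)@n,"dep",(q[:2]-m)@ax)
# partition bottom edges of middle bay
print(ray(d,228.5,310,0),ray(d,289,310,0))
E
```

```text
[ 0.40431382 -0.32884239  0.04      ] [ 0.41259855 -0.27004929  0.04      ] [ 0.5219213  -0.34678295  0.04      ] [ 0.5302703  -0.28740423  0.04      ]
pull end [ 0.40845618 -0.29944584  0.04      ] plain [ 0.5260958  -0.31709359  0.04      ] 0.11895596867696429 yaw -0.14890495631855993
grip [ 0.38373283 -0.29573696  0.04      ] [ 0.3886775  -0.29647873  0.04      ]
knob [ 0.36903999 -0.29365457  0.034     ] [ 0.37859931 -0.29499759  0.034     ]
lat -0.0006434067316304637 dep -0.16636453995535047
lat -0.0002752334002147508 dep -0.047409141035112526
[ 0.56993097 -0.3614237   0.        ] [ 0.58041051 -0.28686812  0.        ]
```

```bash
python3 plan.py 0.3887 -0.2965 0.006 1.422
```

```text
t 12.68 pos [ 0.3891 -0.2966  0.1965] rpy [-3.1392e+00 -2.0000e-04  1.4311e+00] gap 0.0498 F [-0.1  0.7  0. ]
d cm [0.000e+00 1.000e-02 1.905e+01] rv [-0.0024 -0.0002  0.0091] j [ 0.84  0.36 -0.39  1.95  0.18  0.86  1.79]
```

```bash
python3 -m inch '[[[0,0,4,-0.002,0,0.009,5],[0,0,8,-0.002,0,0.009,5],[0,0,12,-0.002,0,0.009,5],[0,0,15,-0.002,0,0.009,5],[0,0,17,-0.002,0,0.009,5],[0,0,18,-0.002,0,0.009,5],[0,0,18.7,-0.002,0,0.009,5],[0,0,19,-0.002,0,0.009,5]]]'; python3 plan.py 0.3887 -0.2965 0.006 1.422; python3 - <<'E'
from h import *
d=cams.get_image("wrist"); cv2.imwrite("pics/w8.png",d["color"])
E
```

```text
t: 13.68
tool_pos: [0.3888, -0.2966, 0.0066]
eef_rot: [3.142, 0.0, 1.422]
wrist_force: [0.0, -0.7, -0.1]
finger_gap: 0.0499
t 13.68 pos [ 0.3888 -0.2966  0.0066] rpy [3.1416e+00 1.0000e-04 1.4220e+00] gap 0.0499 F [ 0.  -0.7 -0.1]
d cm [ 0.01 -0.01  0.06] rv [0.     0.0001 0.    ] j [ 0.71  0.65 -0.23  2.14  0.38  0.39  1.59]
```

View pics/w8.png

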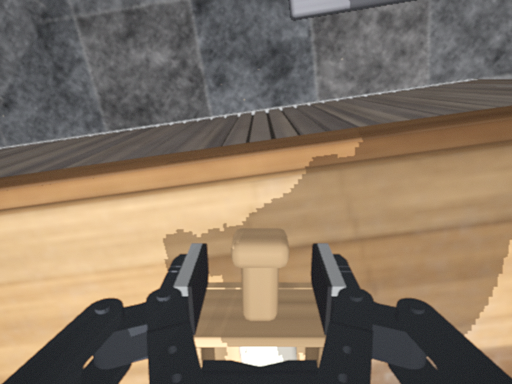

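The pull sits centred between the pads: bar at columns 243–278, pads at 208 and 313. I'll grip it gently.

```bash
python3 -m inch '[[[0,0,0,0,0,0,3],[0,0,0,0,0,0,1],[0,0,0,0,0,0,1],[0,0,0,0,0,0,1],[0,0,0,0,0,0,1],[0,0,0,0,0,0,1]]]' 50; python3 plan.py 0.5592 -0.3224 0.0066 1.422;  python3 - <<'E'
from h import *
d=cams.get_image("wrist"); cv2.imwrite("pics/w9.png",d["color"])
E
```

```text
t: 14.48
tool_pos: [0.3889, -0.2968, 0.007]
eef_rot: [3.141, 0.001, 1.422]
wrist_force: [-1.0, -0.9, 5.8]
finger_gap: 0.0217
t 14.47 pos [ 0.3889 -0.2968  0.007 ] rpy [3.1410e+00 5.0000e-04 1.4218e+00] gap 0.0217 F [-1.  -0.9  5.8]
d cm [-0.   17.22  0.05] rv [ 0.0006  0.0005 -0.0002] j [ 0.71  0.65 -0.23  2.14  0.38  0.39  1.59]
```

View pics/w9.png

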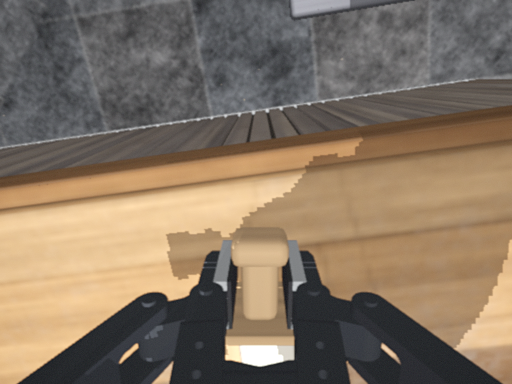

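The pads caught the knob's rounded edge (gap 21.7 mm, not 16). I'll regrip 6 mm nearer the tray so they sit on the bar.

```bash
python3 -m inch '[[[0,0,0,0,0,0,5],[0,0,0,0,0,0,5],[0,0.3,0,0,0,0,5],[0,0.6,0,0,0,0,5],[0,0.6,0,0,0,0,1],[0,0.6,0,0,0,0,1],[0,0.6,0,0,0,0,1],[0,0.6,0,0,0,0,1]]]' 50; python3 plan.py 0.5592 -0.3224 0.0066 1.422;  python3 - <<'E'
from h import *
d=cams.get_image("wrist"); cv2.imwrite("pics/w10.png",d["color"])
E
```

```text
t: 15.52
tool_pos: [0.3949, -0.2977, 0.0071]
eef_rot: [3.141, 0.001, 1.422]
wrist_force: [-0.2, 0.8, 3.2]
finger_gap: 0.0153
t 15.53 pos [ 0.3949 -0.2977  0.0071] rpy [3.1409e+00 6.0000e-04 1.4219e+00] gap 0.0153 F [-0.2  0.8  3.2]
d cm [-1.000e-02  1.662e+01  6.000e-02] rv [ 0.0007  0.0006 -0.0001] j [ 0.71  0.65 -0.24  2.13  0.38  0.4   1.59]
```

View pics/w10.png

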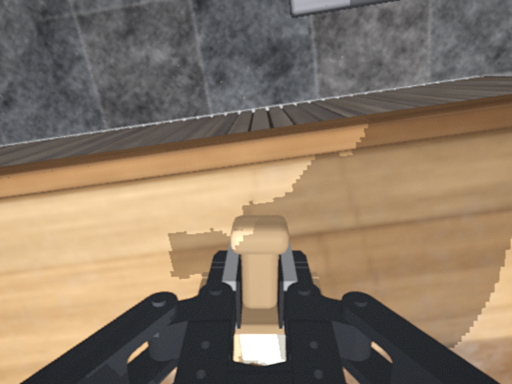

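```bash
python3 -m inch '[[[0,1,0,0,0,0,1],[0,3,0,0,0,0,1],[0,5,0,0,0,0,1],[0,7,0,0,0,0,1],[0,9,0,0,0,0,1],[0,11,0,0,0,0,1],[0,12.5,0,0,0,0,1],[0,13,0,0,0,0,1]]]' 50; python3 plan.py 0.5592 -0.3224 0.0066 1.422;  python3 - <<'E'
from h import *
d=cams.get_image("wrist"); cv2.imwrite("pics/w11.png",d["color"])
d=cams.get_image("scene"); crop(d,220,80,370,235,4,"pics/s11.png")
E
```

```text
t: 16.58
tool_pos: [0.5214, -0.3169, 0.0071]
eef_rot: [-3.137, 0.001, 1.421]
wrist_force: [-15.5, 3.7, 19.0]
finger_gap: 0.0151
t 16.57 pos [ 0.5214 -0.3169  0.0071] rpy [-3.1375e+00  7.0000e-04  1.4213e+00] gap 0.0151 F [-15.5   3.7  19. ]
d cm [0.02 3.82 0.03] rv [-0.0041  0.0007 -0.0007] j [ 0.64  0.75 -0.27  1.82  0.33  0.61  1.59]
```

View pics/w11.png

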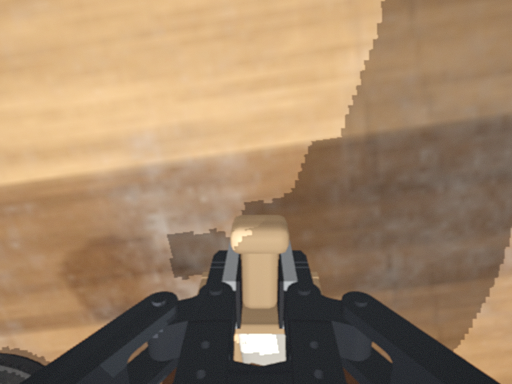

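View pics/s11.png

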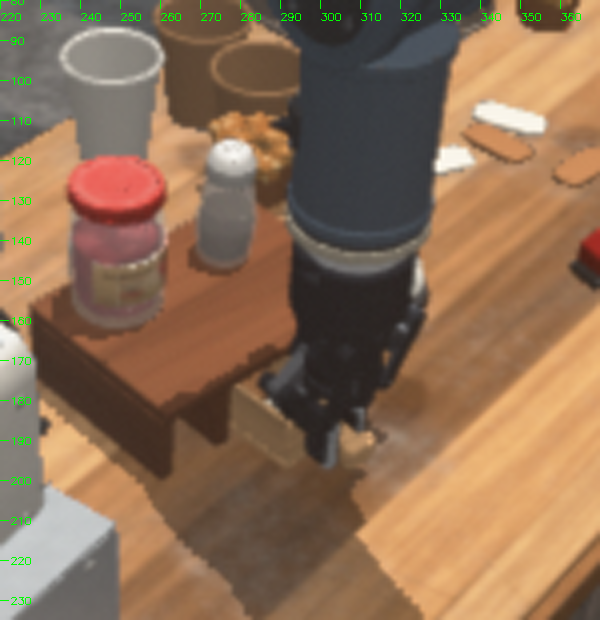

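Force shows the tray being pressed down on the counter (19 N up, 15 N back). I'll ease up about 1.5 mm.

```bash
python3 -m inch '[[[0,0,-0.1,-0.002,0,0,1],[0,0,-0.15,-0.004,0,0,1],[0,0,-0.15,-0.004,0,0,1]]]' 50; python3 plan.py 0.5592 -0.3224 0.0066 1.422
```

```text
t: 17.05
tool_pos: [0.5212, -0.3168, 0.0083]
eef_rot: [3.142, 0.001, 1.421]
wrist_force: [0.2, -0.9, -3.4]
finger_gap: 0.015
t 17.05 pos [ 0.5212 -0.3168  0.0083] rpy [3.1416e+00 5.0000e-04 1.4213e+00] gap 0.015 F [ 0.2 -0.9 -3.4]
d cm [0.02 3.84 0.17] rv [ 0.      0.0005 -0.0007] j [ 0.64  0.75 -0.27  1.82  0.32  0.61  1.59]
```

```bash
python3 -m inch '[[[0,0.5,0,0,0,0,1],[0,1,0,0,0,0,1],[0,1.5,0,0,0,0,1],[0,2,0,0,0,0,1],[0,2.5,0,0,0,0,1],[0,3,0,0,0,0,1],[0,3.3,0,0,0,0,1]]]' 50; python3 plan.py 0.5592 -0.3224 0.008 1.422;  python3 - <<'E'
from h import *
d=cams.get_image("wrist"); cv2.imwrite("pics/w12.png",d["color"])
d=cams.get_image("scene"); crop(d,220,80,370,235,4,"pics/s12.png")
E
```

```text
t: 17.92
tool_pos: [0.5543, -0.3217, 0.0083]
eef_rot: [3.141, 0.0, 1.421]
wrist_force: [-0.8, 0.3, -3.2]
finger_gap: 0.0155
t 17.93 pos [ 0.5543 -0.3217  0.0083] rpy [3.1415e+00 5.0000e-04 1.4214e+00] gap 0.0155 F [-0.8  0.3 -3.2]
d cm [0.01 0.5  0.03] rv [ 0.0001  0.0005 -0.0006] j [ 0.62  0.78 -0.27  1.74  0.32  0.67  1.59]
```

View pics/s12.png

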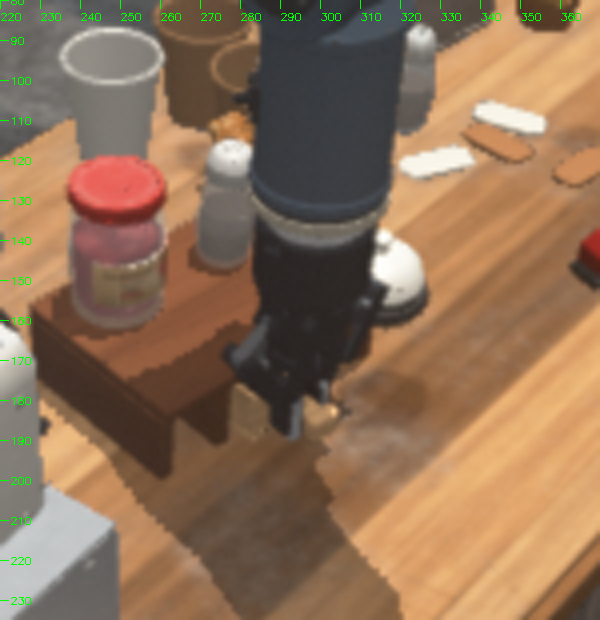

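View pics/w12.png

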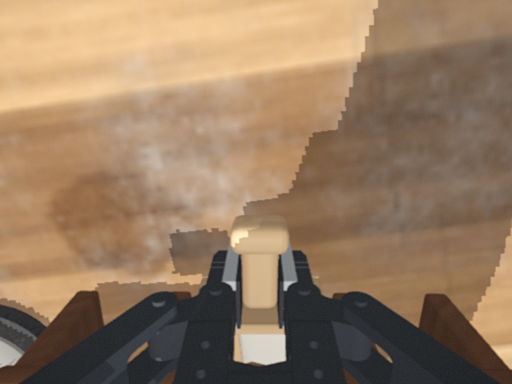

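Nearly home (about 11 mm left) with no contact forces. I'll release, back off, and push on the knob end with shut fingers so nothing enters the bay mouth.

```bash
python3 -m inch '[[[0,0,0,0,0,0,3.5],[0,0,0,0,0,0,3.5],[0,0,0,0,0,0,3.5],[0,0,-2.5,0,0,0,3.5],[0,0,-6,0,0,0,3.5],[0,-2.5,-7,0,0,0,2],[0,-5.5,-7,0,0,0,0],[0,-5.5,-7,0,0,0,0]]]' 30; python3 plan.py 0.504 -0.314 0.015 1.422;  python3 - <<'E'
from h import *
d=cams.get_image("wrist"); cv2.imwrite("pics/w13.png",d["color"])
E
```

```text
t: 19.02
tool_pos: [0.4976, -0.3138, 0.0787]
eef_rot: [-3.14, 0.001, 1.42]
wrist_force: [0.9, 0.8, -0.1]
finger_gap: -0.0003
t 19.02 pos [ 0.4976 -0.3138  0.0787] rpy [-3.1404e+00  1.1000e-03  1.4201e+00] gap -0.0003 F [ 0.9  0.8 -0.1]
d cm [0.08 0.64 6.37] rv [-0.0012  0.0011 -0.0019] j [ 0.68  0.63 -0.31  1.84  0.28  0.72  1.63]
```

View pics/w13.png

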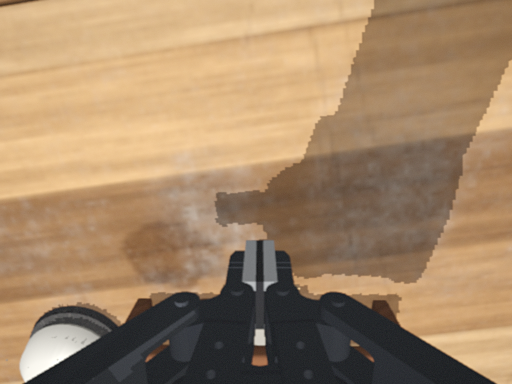

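```bash
python3 -m inch '[[[0.05,0,3,0,0,0,0],[0.05,0,5.5,0,0,0,0],[0.05,0,6.4,0,0,0,0],[0.05,0,6.4,0,0,0,0],[0.05,0.5,6.4,0,0,0,0],[0.05,1,6.4,0,0,0,0],[0.05,1.5,6.4,0,0,0,0],[0.05,1.8,6.4,0,0,0,0]]]' 30; python3 plan.py 0.53 -0.317 0.015 1.422;  python3 - <<'E'
from h import *
d=cams.get_image("scene"); crop(d,220,80,370,235,4,"pics/s14.png")
E
```

```text
t: 20.08
tool_pos: [0.517, -0.3161, 0.015]
eef_rot: [-3.141, 0.001, 1.421]
wrist_force: [-4.9, 1.1, 3.8]
finger_gap: -0.0001
t 20.07 pos [ 0.517  -0.3161  0.015 ] rpy [-3.1411e+00  1.1000e-03  1.4207e+00] gap -0.0001 F [-4.9  1.1  3.8]
d cm [ 0.11  1.3  -0.  ] rv [-0.0005  0.0011 -0.0013] j [ 0.64  0.74 -0.27  1.83  0.32  0.62  1.59]
```

View pics/s14.png

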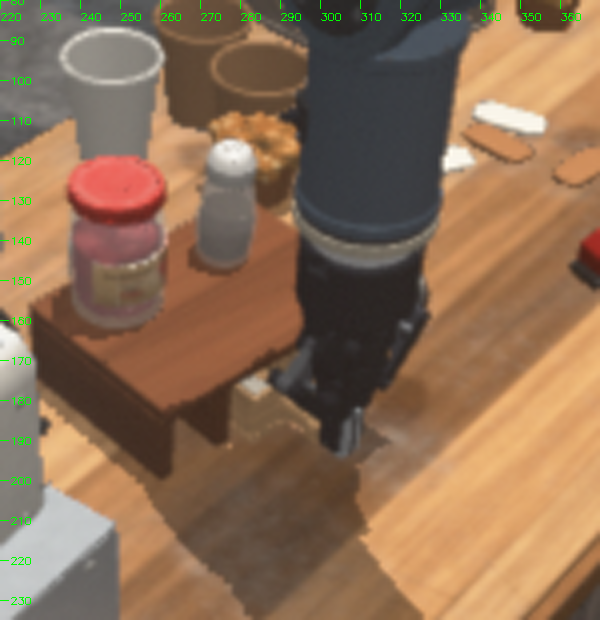

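The fingers touch the knob (about 5 N). I'll push in small steps.

```bash
python3 -m inch '[[[0,0.2,0,0,0,0,0],[0,0.4,0,0,0,0,0],[0,0.6,0,0,0,0,0],[0,0.8,0,0,0,0,0]]]' 30;python3 -m inch '[[[0,0.1,0,0,0,0,0],[0,0.2,0,0,0,0,0]]]'; python3 -m inch '[[[0,0.1,0,0,0,0,0],[0,0.2,0,0,0,0,0]]]'; python3 plan.py 0.53 -0.317 0.015 1.422
```

```text
t: 20.62
tool_pos: [0.5237, -0.3173, 0.0147]
eef_rot: [-3.139, 0.001, 1.42]
wrist_force: [-5.4, 1.7, 4.9]
finger_gap: 0.0001
t: 20.88
tool_pos: [0.5247, -0.3176, 0.0146]
eef_rot: [-3.137, 0.001, 1.42]
wrist_force: [-5.0, 0.8, 3.8]
finger_gap: 0.0
t: 21.12
tool_pos: [0.5259, -0.3179, 0.0146]
eef_rot: [-3.136, 0.001, 1.42]
wrist_force: [-5.6, 0.9, 3.4]
finger_gap: 0.0
t 21.12 pos [ 0.5259 -0.3179  0.0146] rpy [-3.1357e+00  1.2000e-03  1.4197e+00] gap 0.0 F [-5.6  0.9  3.4]
d cm [ 0.15  0.39 -0.04] rv [-0.0059  0.0012 -0.0023] j [ 0.64  0.75 -0.27  1.8   0.32  0.64  1.59]
```

```bash
python3 -m inch '[[[0.1,0.2,0,-0.005,0,0,0],[0.1,0.4,0,-0.005,0,0,0]]]';python3 -m inch '[[[0,0.2,0,0,0,0,0],[0,0.3,0,0,0,0,0]]]'; python3 -m inch '[[[0,0.2,0,0,0,0,0],[0,0.3,0,0,0,0,0]]]'; python3 plan.py 0.53 -0.317 0.015 1.422
```

```text
t: 21.38
tool_pos: [0.5293, -0.3176, 0.0145]
eef_rot: [-3.139, 0.001, 1.419]
wrist_force: [-5.2, 1.0, 3.6]
finger_gap: -0.0
t: 21.62
tool_pos: [0.5292, -0.3177, 0.0142]
eef_rot: [-3.134, 0.001, 1.419]
wrist_force: [-14.0, 2.9, 11.9]
finger_gap: -0.0002
t: 21.88
tool_pos: [0.5291, -0.3177, 0.014]
eef_rot: [-3.128, 0.001, 1.418]
wrist_force: [-14.0, 4.0, 13.0]
finger_gap: -0.0001
t 21.88 pos [ 0.5291 -0.3177  0.014 ] rpy [-3.1280e+00  1.1000e-03  1.4181e+00] gap -0.0001 F [-14.   4.  13.]
d cm [ 0.09  0.07 -0.1 ] rv [-0.0136  0.0011 -0.0039] j [ 0.63  0.75 -0.27  1.79  0.32  0.66  1.59]
```

It stopped where "home" was predicted (TCP x 0.529, expected 0.5285). I'll push once more, harder, to confirm.

```bash
python3 -m inch '[[[0,0.3,-0.1,-0.014,0,0,0],[0,0.5,-0.1,-0.014,0,0,0],[0,0.6,-0.1,-0.014,0,0,0]]]'; python3 -m inch '[[[0,-0.5,-0.1,0,0,0,0],[0,-2,-0.1,0,0,0,0],[0,-5,-2,0,0,0,0],[0,-8,-5,0,0,0,0],[0,-10,-10,0,0,0,0],[0,-10,-15,0,0,0,0],[0,-10,-17,0,0,0,0],[0,-10,-17,0,0,0,0]]]'; python3 - <<'E'
from h import *
d=cams.get_image("wrist"); cv2.imwrite("pics/w15.png",d["color"]); crop(d,130,135,390,335,3,"pics/w15c.png")
d=cams.get_image("scene"); crop(d,220,80,370,235,4,"pics/s15.png")
E
```

```text
t: 22.25
tool_pos: [0.5293, -0.3176, 0.014]
eef_rot: [-3.131, 0.0, 1.417]
wrist_force: [-19.1, 5.5, 14.1]
finger_gap: 0.0001
t: 23.25
tool_pos: [0.4338, -0.3032, 0.1868]
eef_rot: [-3.136, 0.002, 1.417]
wrist_force: [-0.1, 0.1, -0.4]
finger_gap: -0.0002
```

View pics/w15c.png

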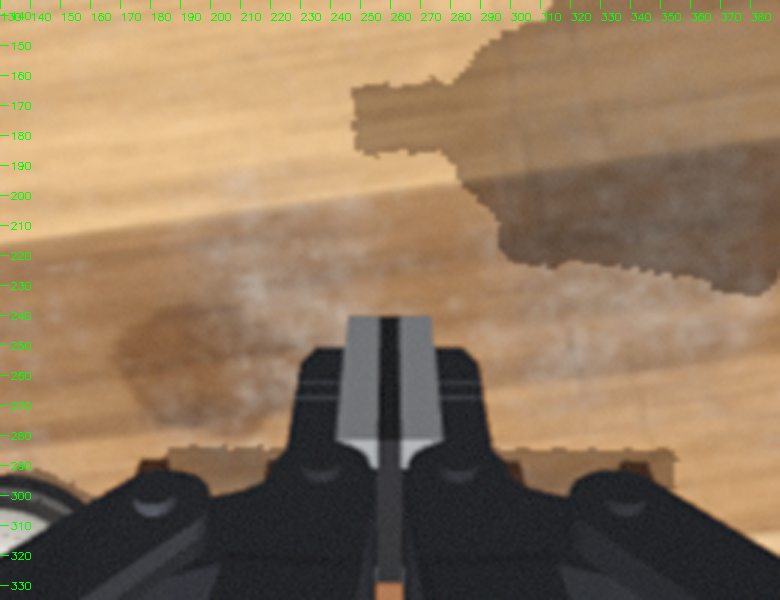

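View pics/s15.png

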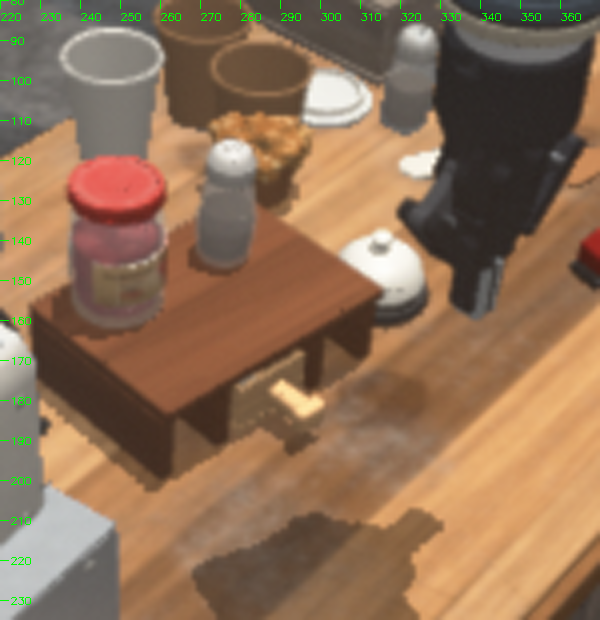

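The tray is in, its front just inside the riser edge and the pull out at (297,180). The jar, shaker and bell are unchanged. As a metric check, I'll overlay the expected home outline on both views.

```bash
python3 - <<'E'
from h import *
m=np.array([.573,-.324]);ax=np.array([np.cos(.152),-np.sin(.152)]);n=np.array([-ax[1],ax[0]])
P=lambda a,b,z: np.r_[m+ax*a+n*b,z]
pts=[P(.006,.03,0),P(.006,.03,.04),P(.006,-.03,.04),P(.006,-.03,0),P(-.034,.012,.034),P(-.034,-.012,.034),P(-.034,-.012,.014),P(-.034,.012,.014)]
for nm,b in(("scene",(255,135,335,205)),("top",(265,125,385,215))):
    d=cams.get_image(nm); s=7 if nm=="scene" else 6
    fn=f"pics/{nm}_16.png"; crop(d,*b,s,fn); c=cv2.imread(fn)
    q=((proj(d,pts)-np.array(b[:2])+.5)*s).astype(int)
    cv2.polylines(c,[q[:4]],False,(255,255,0),1);cv2.polylines(c,[q[4:]],True,(255,0,255),1)
    cv2.imwrite(fn,c)
E
```

```text
(no output)
```

View pics/scene_16.png

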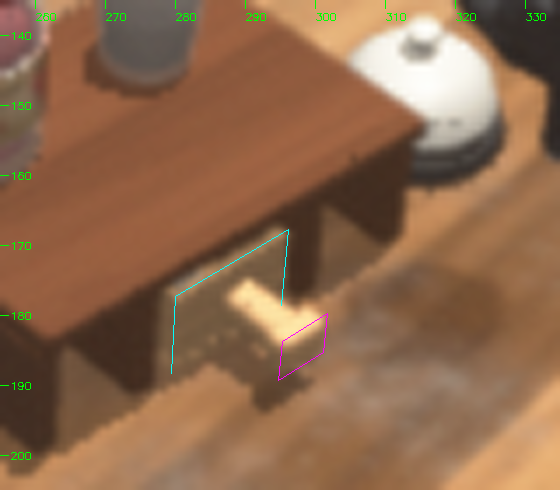

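View pics/top_16.png

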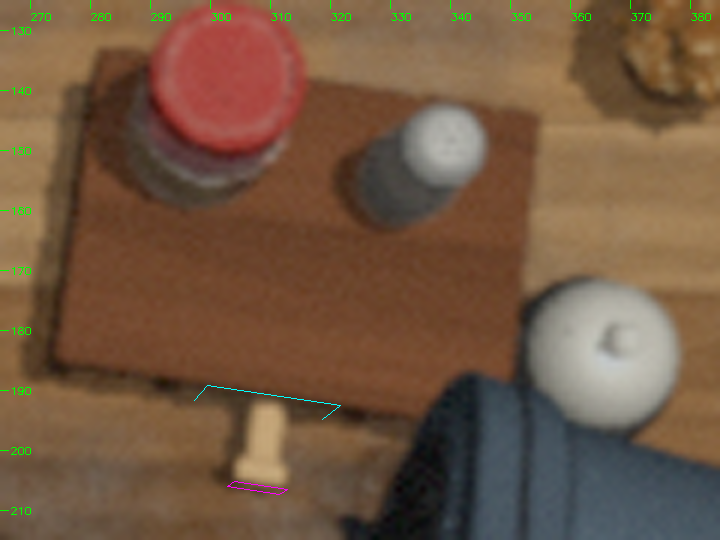

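```bash
python3 -c "
from rig import workorder; print(workorder.finish_job())"
```

```text
the job is handed in; nothing more can be done
None
```

The tray is back in the middle bay the right way round: fully home against the back board, upright, with its pull facing out. I handed the job in at about 24 s of the 72 s allowed.

I drew it out by its plain end, turned it half round just above the counter and set it down in line with the bay. I then slid it in by the pull and pushed it home with shut fingers on the knob.

**Final checks**
- **Seating:** the tray stopped within about 1 mm of the predicted home position. It stayed there when I pushed harder, at about 20 N along the bay.
- **Position:** in the scene and top views it matched the expected home outline to about a pixel or two (roughly 2–5 mm).
- **Bystanders:** the jar, shaker and bell showed no movement in the last views. I did not re-check the cup after the first pictures, but the arm never worked near it.
- **Robot:** the arm was raised clear of everything, with no contact force, when I handed in.

**Mended on the way**
- My first grip on the pull caught the rounded knob, so I regripped on the bar.
- While sliding in, the tray pressed down on the counter with about 19 N until I eased the tool up about 1 mm.

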